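Lock a microscope stage for shipping by feel

TASK

Lock the stage carriage for shipping: take the locking pin out of its stand by its handle, set its tip lightly on the black cover plate in the stage's window and slide it along the window's long centre line until it finds the hidden shuttered socket. Then push the pin fully home, upright with its collar down on the plate, and let go of it. Work gently, with never more than 30 N on the stage, and do not disturb the other things on the bench.

Things in the scene. Friction and masses are not known exactly. Their poses are not given: they have to be found in the camera images.
- stage: Microscope stage unit, fixed to the bench: grey base, white top frame, 150 mm (its x) by 224 mm (its y), 50 mm high. Origin at the centre of its underside. Through the frame's oblong window, 56 mm (x) by 90 mm (y), one sees the flat black cover plate of the clamped carriage, 4 mm below the frame's top. The plate is rigid. More than 30 N on it, from pin or robot, is damage.
- window (a point): Centre of the window on the cover plate's surface, 46 mm above the bench. x across the window, y along its 90 mm length, z up. The plate's one socket, 13 mm in diameter, lies on the long centre line (x = 0) anywhere from y = -30 to +30 mm.
- frame_top (a point): Window centre at the height of the frame's top, 50 mm above the bench. The socket cannot be seen: a black shutter disc closes it flush with the plate. Pressed with about 2 N (the rest of the plate does not give) the disc slides down ahead of the pin and stays down. The socket takes 22 mm of shank with 1.5 mm of play all round.
- pin_grip (a point): Locking pin, loose, about 130 g, 77 mm long, standing upright in its stand; this point is the centre of its handle, a grey block 28 mm (pin's x) by 16 mm (pin's y, the way to pinch it) by 40 mm high, from 37 to 77 mm above the tip. z points up, away from the tip.
- pin_tip (a point): Lowest point of the pin, 57 mm below the handle's centre, same axes. From the tip up: steel shank 10 mm in diameter with a hemispherical end, 22 mm long; collar 24 mm in diameter, 5 mm thick; neck 10 mm in diameter, 10 mm long; handle. Fully home, the collar rests on the cover plate and the tip is 22 mm below its surface.
- stand: Aluminium block, 56 x 56 x 30 mm, fixed, origin at the centre of its underside; the pin's shank stands loosely in its central 13 mm hole, the collar resting on top, so lifting the pin 25 mm frees it.
- objective_long: Bystander: microscope objective, metal, 30 mm diameter, 55 mm tall, standing on its wide end. Origin at the centre of its underside.
- objective_short: Bystander: microscope objective, metal, 30 mm diameter, 38 mm tall, standing on its wide end. Origin at the centre of its underside.
- eyepiece: Bystander: black eyepiece, up to 42 mm diameter, 52 mm tall, standing. Origin at the centre of its underside.
- dust_cap: Bystander: flat black dust cap, 44 mm diameter, 14 mm thick, lying near the stand. Origin at the centre of its underside.
- screwdriver: Bystander: screwdriver, 170 mm long, lying on the table. Origin under the middle of it.
- carton: Bystander: closed pale carton, 90 x 120 x 60 mm. Origin at the centre of its underside.
Things that resemble listed ones, but are neither listed nor needed, are in the scene too. What is shaped like the part that bears pin_grip but blue or brown is not meant.

How it is judged (in metres and radians):
On the way, in this order (a step that is already met when the one before it is completed fails the run):
1. the pin is out of its stand, its tip at least 15 mm above the stage's cover plate (z of pin_tip in the frame of window above 0.015 m), for 0.1 s.
2. the pin's tip is on the cover plate in the window (within 4 mm of its surface) (x of pin_tip in the frame of window between -0.024 and 0.024 m and y of pin_tip in the frame of window between -0.043 and 0.043 m and z of pin_tip in the frame of window between -0.004 and 0.004 m), for 0.2 s.
At the end, for the whole second after the job is handed in: The pin stands in the socket inside the window, its tip at least 19.5 mm below the cover plate's surface (22 mm is fully home), within 0.09 rad of upright, released and at rest (x of pin_tip in the frame of window between -0.024 and 0.024 m and y of pin_tip in the frame of window between -0.043 and 0.043 m and z of pin_tip in the frame of window below -0.0195 m and angle between pin_tip's own z axis and vertical below 0.09 rad and linear speed of pin below 0.02 m/s); the robot touches nothing.
It fails at once if the pin is pressed against the stage with more than 30 N (contact force between pin and stage above 30 N).
It fails at once if the robot itself presses on the stage with more than 30 N (contact force between the arm and stage above 30 N).
It fails at once if one of the other things on the bench is moved by more than 20 mm (distance of any of objective_long, objective_short, eyepiece, dust_cap, screwdriver, carton from where it was at the start of the episode above 0.02 m).
It also fails if it takes over 64 s, if anything falls off the work surface, if the arm or the gripper's body presses on something with over 40 N, if the wrist force passes 120 N, or if a joint passes its speed limit or range.

ROBOT

A 6-joint arm with a two-finger parallel gripper is mounted at the origin on the work surface. World frame = base frame: x ahead of the robot, y to its left, z up, the work surface at z = 0. Lengths are in mm, angles in degrees, forces in N, time in s.
With the tool pointing down it reaches from about 375 to 975 mm from the base axis. Payload 3.8 kg.
Tool frame: the origin (TCP) lies between the finger pads; the fingertips stand 11 mm ahead of it and the grasp point (between the pads) lies 8 mm behind it; z points along the fingers, x is the direction in which the jaws open and shut, and the axes are right-handed (so a half turn about z gives the same grasp; the last joint's range is limited). The gripper opens to 85 mm and grips with 20 to 120 N. Pads are 22 mm wide; open, the fingers measure 114 mm over their backs; the gripper's body (76 mm by 85 mm) begins 54 mm behind the grasp point. The pads swing forward as they close: fully open they stand 13 mm farther back than shut.
Start: joints at [-75.453, 15.12, 91.902, -0, 72.978, -2.114], TCP at [193.53, -646.656, 217.08] pointing down, gripper open.
Joint ranges: [-150.88, 150.88], [-54.13, 125.18], [17.81, 147.31], [-75.09, 255.09], [0, 152.58], [-146.25, 146.25]. Speed limits (degrees/s): [147.25, 147.25, 180, 180, 180, 180].

INTERFACE

Orientations are given as a 3x3 rotation matrix whose columns are the frame's x, y, z axes.
In Python, from workcell import robot gives the robot as it stands.
- The arm moves only by the tool drive_tool, never from a script. Its argument "series" is a list of rows, each an object of numbers: "x", "y", "z": the shift along the world's x, y, z in m; "ax", "ay", "az": the turn, a rotation vector about the world's x, y, z in rad; "gripper": the opening, from 0 (shut) to 1 (fully open). A call has 1 to 8 rows; each row shifts and turns the pose as measured when the row begins; what a row does not reach is not made up. A row lasts 1/12 s, in which the tool goes at most 41.7 mm and 7.16 degrees, less where a joint would pass 70% of its speed; a pose out of reach is approached as far as the arm can. A call is refused whole if a number of a shift passes 0.0417 or a number of a turn 0.125, either way. A call with a gripper value outside its range is refused whole. The fingers move at their own pace and stop on an object; "force" is the grip in N (left out, the last holds). Time passes only in rows, so rows that do not move let the fingers close. It gives the time, the measured TCP pose, the force and the opening at its end, in the units of the state.
- robot.sense(): the state, without advancing time (a new reading comes with each control period).
- robot.grab_frame(name): name is "scene" or "top" or "wrist"; returns the picture (480x640x3 uint8, red, green, blue); there is no depth.
- robot.camera_info(name): a dict with "fov_y" (degrees; the focal length in pixels is half the picture's height over the tangent of half this angle, whatever the lens; pixels are square), "cx", "cy" (the principal point, pixels), "view" (4x4, takes a point from world to camera coordinates). Camera axes: x right, y down, z forward; pixel columns grow to the right and rows downward; lengths in mm; the calibration is good to about 2 mm. The wrist camera is an equidistant fisheye: a pixel r from the principal point sees the ray r / f radians off the axis. A picture is of the moment at which its call begins: read the wrist's pose just before it. camera_info takes no time and is no camera call; for the wrist camera it gives the pose at the moment of the call.
- robot.close_job(): hands the job in, once; it reports no verdict.
The state is a dict: "clock": time; "qpos": joint angles; "joint_velocities": joint speeds; "tau": joint torques, N m; "tool_pos": TCP position; "tcp_rot": TCP orientation; "force": force on the tool from outside, world axes, zero at the start; "ft_torque": the same for the moment, N m; "width": finger opening in mm.
Only numpy, scipy, OpenCV 4.12 (cv2) and the standard library are available. Lean on these libraries where they do the work, as an engineer would, in place of code of your own. Each camera call takes 0.05 s, during which the arm holds its last target. There are 200 camera calls.

## Working session

There is one attempt and no reset: what is moved stays moved. The work goes in short steps, Python scripts to look and compute and a tool call to move; the robot and the scene stay as the last step left them, time stands still between calls to the robot, and variables do not carry over. Pictures are saved under pics/ and viewed, about 8 in all and at most 12, crops included, and the job is handed in when it is done.

Besides the shell and the picture viewer there is one more tool, called after "Request:" in YAML: its name, and indented under it one key for each argument. drive_tool: Moves the arm, as the interface text tells. Its arguments: {"type":"object","properties":{"series":{"type":"array"},"force":{"type":"number"}},"required":["series"]}

```bash
mkdir -p pics
cat > h.py <<'E'
import numpy as np, cv2
from workcell import robot
def save(name,fn):
    im=robot.grab_frame(name); cv2.imwrite('pics/'+fn,im[:,:,::-1]); return im
def ray(name,u,v,info=None):
    c=info or robot.camera_info(name); f=240/np.tan(np.radians(c['fov_y'])/2)
    V=np.array(c['view']); d=np.array([(u-c['cx'])/f,(v-c['cy'])/f])
    if name=='wrist':
        r=np.hypot(*d); d3=np.array([*(d/max(r,1e-9)*np.sin(r)),np.cos(r)])
    else: d3=np.array([*d,1])
    R=V[:3,:3]; return -R.T@V[:3,3], R.T@d3
def at(name,u,v,z,info=None):
    o,d=ray(name,u,v,info); return (o+d*(z-o[2])/d[2]).round(1)
def proj(name,p,info=None):
    c=info or robot.camera_info(name); f=240/np.tan(np.radians(c['fov_y'])/2)
    V=np.array(c['view']); q=V[:3,:3]@np.array(p)+V[:3,3]
    if name=='wrist':
        t=np.arctan2(np.hypot(q[0],q[1]),q[2]); s=t/np.hypot(q[0],q[1])
        return np.array([c['cx']+f*s*q[0],c['cy']+f*s*q[1]])
    return np.array([c['cx']+f*q[0]/q[2],c['cy']+f*q[1]/q[2]])
E
python3 - <<'E'
from h import *
s=robot.sense();print(s)
a=save('scene','scene0.png');b=save('top','top0.png')
for n in('scene','top','wrist'):
  print(n,robot.camera_info(n)['fov_y'],ray(n,320,240)[0].round(),ray(n,320,240)[1].round(2))
E
```

```text
{'clock': 0.0, 'qpos': array([-7.54533271e+01,  1.51703698e+01,  9.19822146e+01,  5.55147210e-05,
        7.29769093e+01, -2.11448731e+00]), 'joint_velocities': array([ 0.03218683, -0.04239511,  0.05438237, -0.08001888, -0.03081934,
       -0.04548634]), 'tau': array([ 1.28276406e-03, -5.15108263e+01, -3.67312467e+01,  2.15581103e-04,
        1.30697750e-02,  7.88703375e-06]), 'tool_pos': array([ 193.33233793, -645.91846545,  215.73876131]), 'tcp_rot': array([[ 2.86710251e-01, -9.58017177e-01, -5.66766730e-04],
       [-9.58014682e-01, -2.86710799e-01,  2.18787150e-03],
       [-2.25851662e-03, -8.43143376e-05, -9.99997446e-01]]), 'force': array([-0.54181565,  0.03909715,  0.81154086]), 'ft_torque': array([-0.04598172, -0.00314719,  0.01411166]), 'width': 85.46459322516644}
scene 54.15392948978182 [1013.  452.  842.] [-0.42 -0.48 -0.78]
top 55.785549606445 [ 388.  -19. 1000.] [ 0.21  0.04 -0.98]
wrist 65.70646984690485 [ 267. -624.  373.] [-0.31 -0.07 -0.95]
```

View pics/top0.png

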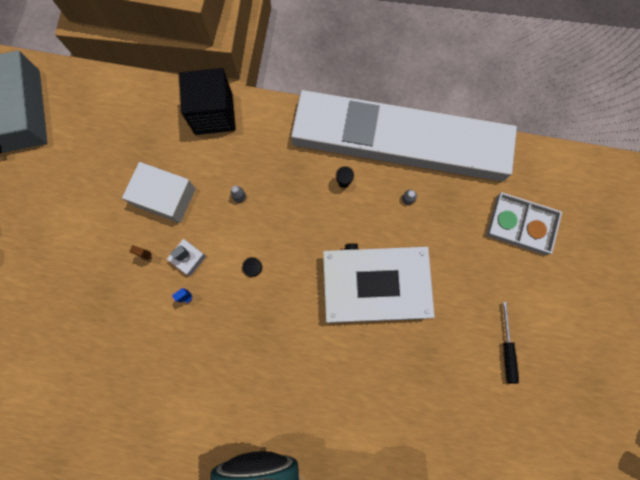

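View pics/scene0.png

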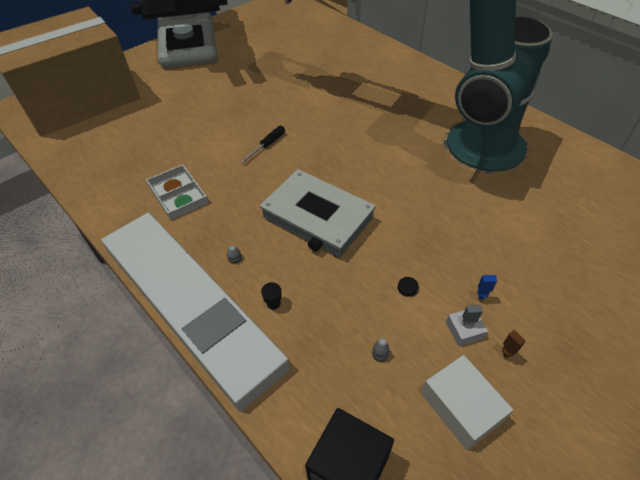

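The top view shows three handle-like things: grey at (180,253) standing in the aluminium block, blue at (182,296) and brown at (141,253). The grey one in the stand fits. The stage window is at about (378,284). I'll confirm with an enlarged crop.

Run:
```python
from h import *
a=cv2.imread('pics/top0.png');b=cv2.imread('pics/scene0.png')
A=cv2.resize(a[226:286,145:225],(400,300),interpolation=cv2.INTER_CUBIC)
B=cv2.resize(b[285:360,430:530],(400,300),interpolation=cv2.INTER_CUBIC)
C=cv2.resize(a[235:335,310:443],(400,300),interpolation=cv2.INTER_CUBIC)
D=cv2.resize(b[165:255,255:375],(400,300),interpolation=cv2.INTER_CUBIC)
cv2.imwrite('pics/crop.png',np.vstack([np.hstack([A,B]),np.hstack([C,D])]))
print('stand',at('top',186,258,30),at('scene',467,325,30))
print('pin top',at('top',180,253,97-0),at('scene',472,312,85))
# window: dark blob inside the stage
g=cv2.cvtColor(a,cv2.COLOR_BGR2GRAY);m=np.zeros_like(g);m[262:305,345:410]=(g[262:305,345:410]<90)*255
c=max(cv2.findContours(m,0,2)[0],key=cv2.contourArea);r=cv2.minAreaRect(c);print(r)
P=np.array([at('top',*p,50) for p in cv2.boxPoints(r)]);print(P,P.mean(0),[np.linalg.norm(P[i]-P[i-1]).round(1) for i in range(4)])
g=cv2.cvtColor(b,cv2.COLOR_BGR2GRAY);m=np.zeros_like(g);m[185:225,290:345]=(g[185:225,290:345]<90)*255
c=max(cv2.findContours(m,0,2)[0],key=cv2.contourArea);q=cv2.approxPolyDP(c,4,True)[:,0]
print(q,np.array([at('scene',*p,50) for p in q]))
```

```text
stand [504.5 302.3  30. ] [513.8 307.1  30. ]
pin top [504.3 294.5  97. ] [518.7 306.9  85. ]
((377.8144226074219, 283.41754150390625), (24.974212646484375, 41.36637878417969), 87.39744567871094)
[[ 538.6  -66.2   50. ]
 [ 558.4 -151.5   50. ]
 [ 506.7 -161.7   50. ]
 [ 487.1  -77.3   50. ]] [ 522.7   -114.175   50.   ] [np.float64(52.7), np.float64(87.6), np.float64(52.7), np.float64(86.6)]
[[296 204]
 [325 220]
 [339 206]
 [310 192]] [[ 555.3 -152.1   50. ]
 [ 540.2  -69.5   50. ]
 [ 487.3  -78.9   50. ]
 [ 505.6 -158.9   50. ]]
```

View pics/crop.png

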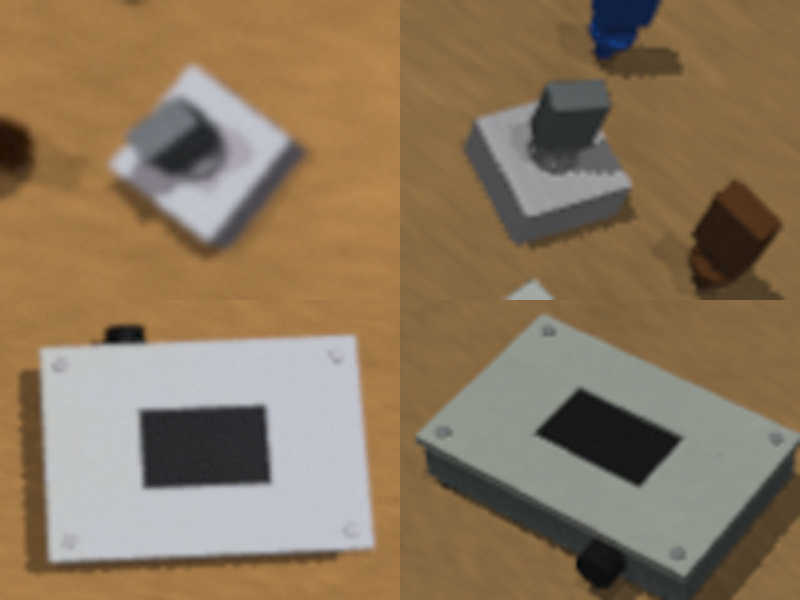

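The crop confirms it: the grey pin stands in the aluminium block. Its handle top is at about (178,252) in the top view, with its long side parallel to the stand's edges. The window's yaw is about 12°, centred near (522.5,-114.5). I'll move over there now for a closer wrist view.

Request:
drive_tool:
  series:
    - {"x": 0.026, "y": 0.031, "z": 0.002, "az": 0.12, "gripper": 1}
    - {"x": 0.026, "y": 0.031, "z": 0.002, "az": 0.12}
    - {"x": 0.026, "y": 0.031, "z": 0.002, "az": 0.12}
    - {"x": 0.026, "y": 0.031, "z": 0.002, "az": 0.12}
    - {"x": 0.026, "y": 0.031, "z": 0.002, "az": 0.12}
    - {"x": 0.026, "y": 0.031, "z": 0.002, "az": 0.12}
    - {"x": 0.026, "y": 0.031, "z": 0.002, "az": 0.12}
    - {"x": 0.026, "y": 0.031, "z": 0.002, "az": 0.12}

```text
invalid input
```

Run:
```python
from h import *
print('handle top',at('top',178,252,85),at('scene',474.5,308.7,85))
P=np.array([at('top',*p,30) for p in [(167,258),(183.6,239),(205,256),(187,275)]])
print(P,P.mean(0)); d=np.diff(P[:,:2],axis=0);print(np.degrees(np.arctan2(d[:,1],d[:,0])))
h=at('top',145+190/5,226+100/5,85)-at('top',145+145/5,226+155/5,85);print(h,np.degrees(np.arctan2(h[1],h[0])))
Q=np.array([at('scene',430+x/4,285+y/4,30) for x,y in [(475,120),(528,215),(630,185),(560,95)]]);print(Q,Q.mean(0))
```

```text
handle top [507.1 303.2  85. ] [509.6 305.9  85. ]
[[497.  342.9  30. ]
 [544.7 317.6  30. ]
 [516.3 262.7  30. ]
 [468.7 291.2  30. ]] [506.675 303.6    30.   ]
[ -27.94140411 -117.35271488  149.0893771 ]
[ 25.7 -12.6   0. ] -26.117437006217436
[[378.6 404.3  30. ]
 [406.7 448.9  30. ]
 [356.7 474.3  30. ]
 [335.2 425.8  30. ]] [369.3   438.325  30.   ]
```

Rows probably need every key, so I'll fill them all in.

Request:
drive_tool:
  series:
    - {"x": 0.026, "y": 0.031, "z": 0.002, "ax": 0, "ay": 0, "az": 0.12, "gripper": 1}
    - {"x": 0.026, "y": 0.031, "z": 0.002, "ax": 0, "ay": 0, "az": 0.12, "gripper": 1}
    - {"x": 0.026, "y": 0.031, "z": 0.002, "ax": 0, "ay": 0, "az": 0.12, "gripper": 1}
    - {"x": 0.026, "y": 0.031, "z": 0.002, "ax": 0, "ay": 0, "az": 0.12, "gripper": 1}
    - {"x": 0.026, "y": 0.031, "z": 0.002, "ax": 0, "ay": 0, "az": 0.12, "gripper": 1}
    - {"x": 0.026, "y": 0.031, "z": 0.002, "ax": 0, "ay": 0, "az": 0.12, "gripper": 1}
    - {"x": 0.026, "y": 0.031, "z": 0.002, "ax": 0, "ay": 0, "az": 0.12, "gripper": 1}
    - {"x": 0.026, "y": 0.031, "z": 0.002, "ax": 0, "ay": 0, "az": 0.12, "gripper": 1}
  force: 50

```text
clock: 0.77
tool_pos: [397.9, -392.6, 225.2]
tcp_rot: [[0.957, -0.288, -0.009], [-0.288, -0.958, 0.003], [-0.009, 0.0, -1.0]]
force: [0.6, 0.1, 0.1]
width: 85.4
```

Request:
drive_tool:
  series:
    - {"x": 0.012, "y": 0.039, "z": 0, "ax": 0, "ay": 0, "az": 0.115, "gripper": 1}
    - {"x": 0.012, "y": 0.039, "z": 0, "ax": 0, "ay": 0, "az": 0.115, "gripper": 1}
    - {"x": 0.012, "y": 0.039, "z": 0, "ax": 0, "ay": 0, "az": 0.115, "gripper": 1}
    - {"x": 0.012, "y": 0.039, "z": 0, "ax": 0, "ay": 0, "az": 0.115, "gripper": 1}
    - {"x": 0.012, "y": 0.039, "z": 0, "ax": 0, "ay": 0, "az": 0.115, "gripper": 1}
    - {"x": 0.012, "y": 0.039, "z": 0, "ax": 0, "ay": 0, "az": 0.115, "gripper": 1}
    - {"x": 0.012, "y": 0.039, "z": 0, "ax": 0, "ay": 0, "az": 0.115, "gripper": 1}
    - {"x": 0.012, "y": 0.039, "z": 0, "ax": 0, "ay": 0, "az": 0.115, "gripper": 1}

```text
clock: 1.43
tool_pos: [494.0, -73.7, 222.8]
tcp_rot: [[0.781, 0.625, -0.008], [0.625, -0.781, -0.004], [-0.009, -0.002, -1.0]]
force: [0.1, -0.8, -0.4]
width: 85.3
```

Request:
drive_tool:
  series:
    - {"x": 0.001, "y": 0.039, "z": 0, "ax": 0, "ay": 0, "az": 0.115, "gripper": 1}
    - {"x": 0.001, "y": 0.039, "z": 0, "ax": 0, "ay": 0, "az": 0.115, "gripper": 1}
    - {"x": 0.001, "y": 0.039, "z": 0, "ax": 0, "ay": 0, "az": 0.115, "gripper": 1}
    - {"x": 0.001, "y": 0.039, "z": 0, "ax": 0, "ay": 0, "az": 0.115, "gripper": 1}
    - {"x": 0.001, "y": 0.039, "z": 0, "ax": 0, "ay": 0, "az": 0, "gripper": 1}
    - {"x": 0.001, "y": 0.039, "z": 0, "ax": 0, "ay": 0, "az": 0, "gripper": 1}
    - {"x": 0.001, "y": 0.039, "z": 0, "ax": 0, "ay": 0, "az": 0, "gripper": 1}
    - {"x": 0.001, "y": 0.039, "z": 0, "ax": 0, "ay": 0, "az": 0, "gripper": 1}

```text
clock: 2.1
tool_pos: [498.6, 254.2, 220.1]
tcp_rot: [[0.394, 0.919, -0.007], [0.919, -0.394, -0.009], [-0.011, -0.003, -1.0]]
force: [1.3, -0.4, 0.1]
width: 85.7
```

Request:
drive_tool:
  series:
    - {"x": 0.005, "y": 0.025, "z": 0, "ax": 0, "ay": 0, "az": -0.04, "gripper": 1}
    - {"x": 0.004, "y": 0.025, "z": 0, "ax": 0, "ay": 0, "az": -0.04, "gripper": 1}
    - {"x": 0, "y": 0, "z": 0, "ax": 0, "ay": 0, "az": 0, "gripper": 1}

```text
clock: 2.35
tool_pos: [505.2, 314.3, 218.4]
tcp_rot: [[0.463, 0.886, -0.01], [0.886, -0.463, -0.006], [-0.01, -0.006, -1.0]]
force: [0.4, -0.5, 0.4]
width: 85.6
```

Run:
```python
from h import *
s=robot.sense();print(s['tool_pos'],s['tcp_rot'].round(3))
i=robot.camera_info('wrist');np.save('wi.npy',i,allow_pickle=True)
save('wrist','w1.png')
print([proj('wrist',[508,304.5,z],i).round() for z in (85,45,30)])
```

```text
[505.24183279 314.26687034 218.35444455] [[ 0.463  0.886 -0.01 ]
 [ 0.886 -0.463 -0.006]
 [-0.01  -0.006 -1.   ]]
[array([319., 226.]), array([321., 214.]), array([321., 210.])]
```

View pics/w1.png

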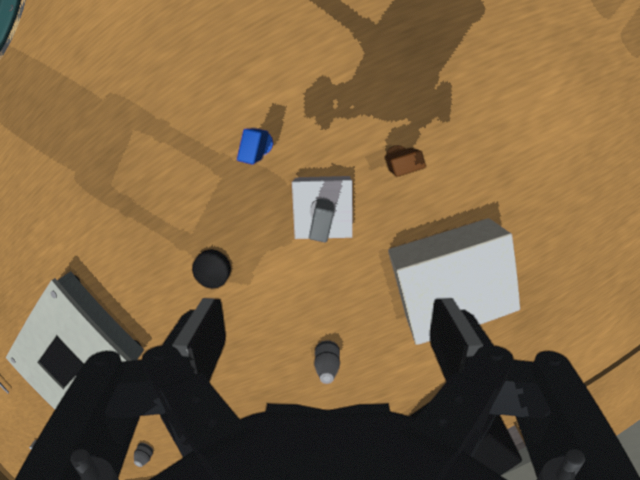

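Wrist view: the stand is centred at (322,209) and the grey handle in it at (321,220). Blue is at (254,146) and brown at (405,161); the dust cap is at (211,268). I'll enlarge the handle for its yaw.

Run:
```python
from h import *
a=cv2.imread('pics/w1.png')
cv2.imwrite('pics/c2.png',cv2.resize(a[170:250,275:375],(800,640),interpolation=cv2.INTER_CUBIC)[:600])
i=np.load('wi.npy',allow_pickle=True).item()
P=np.array([at('wrist',*p,30,i) for p in [(292.5,181),(353,178.5),(353,239),(295,240.5)]]);print(P,P.mean(0))
```

```text
[[470.5 293.8  30. ]
 [494.8 345.4  30. ]
 [548.2 318.7  30. ]
 [523.4 267.4  30. ]] [509.225 306.325  30.   ]
```

View pics/c2.png

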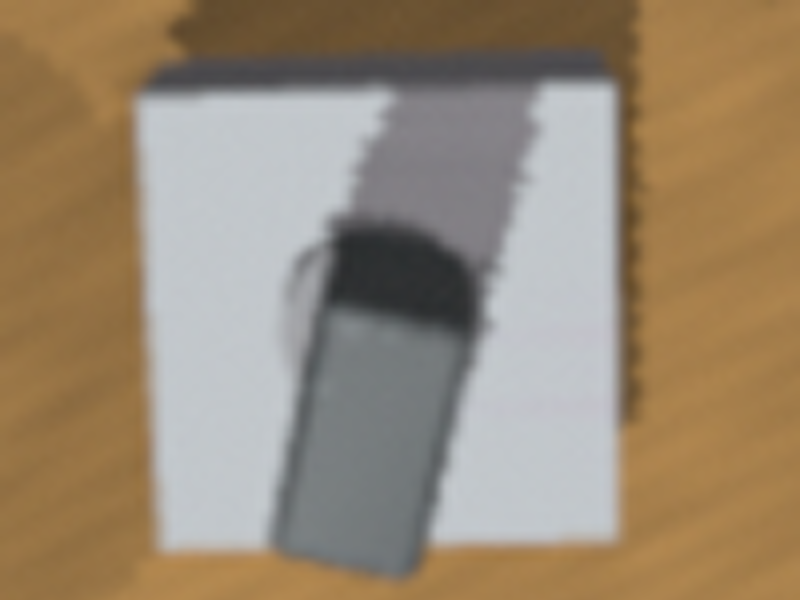

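The handle's top face has crop corners at about (330,310), (470,330), (415,575) and (278,548), so it is turned about 12° from the stand.

Run:
```python
from h import *
i=np.load('wi.npy',allow_pickle=True).item()
P=np.array([at('wrist',275+x/8,170+y/8,85,i) for x,y in [(330,310),(470,330),(415,575),(278,548)]])
print(P,P.mean(0))
d=np.diff(P[[0,1,2,3,0],:2],axis=0);print(np.linalg.norm(d,axis=1),np.degrees(np.arctan2(d[:,1],d[:,0])))
```

```text
[[494.3 308.9  85. ]
 [502.6 320.5  85. ]
 [523.1 303.5  85. ]
 [514.  292.4  85. ]] [508.5   306.325  85.   ]
[14.26359001 26.63174797 14.35339681 25.69708155] [  54.41562639  -39.66784112 -129.34557918  140.05168934]
```

Request:
drive_tool:
  series:
    - {"x": 0.003, "y": -0.008, "z": 0, "ax": 0.006, "ay": -0.01, "az": -0.1, "gripper": 0.65}
    - {"x": 0, "y": 0, "z": -0.03, "ax": 0, "ay": 0, "az": -0.09, "gripper": 0.65}
    - {"x": 0, "y": 0, "z": -0.03, "ax": 0, "ay": 0, "az": 0, "gripper": 0.65}
    - {"x": 0, "y": 0, "z": 0, "ax": 0, "ay": 0, "az": 0, "gripper": 0.65}

```text
clock: 2.73
tool_pos: [508.1, 302.1, 157.5]
tcp_rot: [[0.625, 0.781, 0.001], [0.781, -0.625, -0.002], [-0.001, 0.002, -1.0]]
force: [0.1, -0.6, -1.2]
width: 55.5
```

Request:
drive_tool:
  series:
    - {"x": 0, "y": 0.004, "z": -0.02, "ax": 0, "ay": 0, "az": 0, "gripper": 0.65}
    - {"x": 0, "y": 0, "z": -0.02, "ax": 0, "ay": 0, "az": 0, "gripper": 0.65}
    - {"x": 0, "y": 0, "z": 0, "ax": 0, "ay": 0, "az": 0, "gripper": 0.65}

```text
clock: 2.98
tool_pos: [507.9, 302.5, 117.9]
tcp_rot: [[0.626, 0.78, 0.0], [0.78, -0.626, -0.004], [-0.003, 0.003, -1.0]]
force: [-1.3, -0.5, 0.4]
width: 55.4
```

Request:
drive_tool:
  series:
    - {"x": 0.001, "y": 0.004, "z": 0, "ax": 0, "ay": 0, "az": 0, "gripper": 0.65}
    - {"x": 0, "y": 0, "z": 0, "ax": 0, "ay": 0, "az": 0, "gripper": 0.65}

```text
clock: 3.15
tool_pos: [509.2, 305.2, 119.5]
tcp_rot: [[0.626, 0.78, -0.001], [0.78, -0.626, -0.005], [-0.004, 0.002, -1.0]]
force: [0.7, -1.0, -0.3]
width: 55.8
```

Run:
```python
from h import *
for k in range(3):
  s=robot.sense();print(s['tool_pos'].round(2),s['force'].round(2))
  i=robot.camera_info('wrist');a=save('wrist','w2.png')
print([proj('wrist',[508.5,306.3,z],i).round() for z in (85,45,30)])
np.save('wi.npy',i,allow_pickle=True)
```

```text
[509.19 305.17 119.54] [ 0.72 -0.99 -0.32]
[509.62 305.18 120.13] [-0.26 -0.63 -0.53]
[509.9  305.44 120.39] [ 0.73 -0.33 -0.35]
[array([327., 259.]), array([327., 236.]), array([327., 230.])]
```

View pics/w2.png

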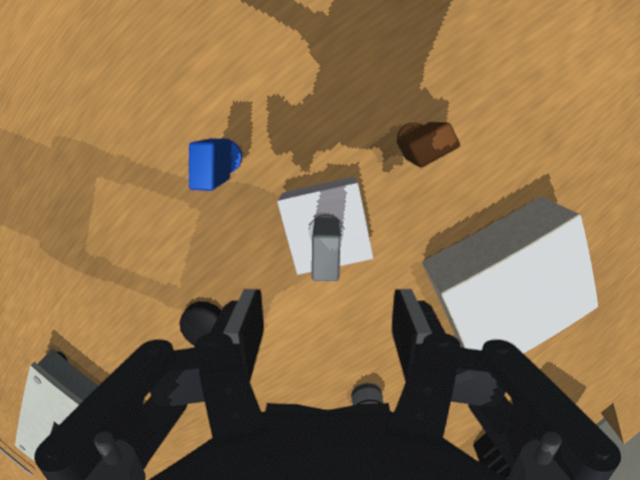

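The handle's top face is centred at (326,258), midway between the fingers (262 and 394) and square to them. I'll descend.

Request:
drive_tool:
  series:
    - {"x": 0, "y": 0.001, "z": -0.02, "ax": 0, "ay": 0, "az": 0, "gripper": 0.65}
    - {"x": 0, "y": 0, "z": -0.02, "ax": 0, "ay": 0, "az": 0, "gripper": 0.65}
    - {"x": 0, "y": 0, "z": -0.02, "ax": 0, "ay": 0, "az": 0, "gripper": 0.65}
    - {"x": 0, "y": 0, "z": 0, "ax": 0, "ay": 0, "az": 0, "gripper": 0.65}

```text
clock: 3.63
tool_pos: [515.1, 309.4, 66.9]
tcp_rot: [[0.625, 0.78, 0.014], [0.78, -0.626, 0.003], [0.011, 0.009, -1.0]]
force: [-0.6, -0.5, -0.6]
width: 55.5
```

Request:
drive_tool:
  series:
    - {"x": -0.006, "y": -0.003, "z": -0.006, "ax": -0.003, "ay": 0.014, "az": 0, "gripper": 0.65}
    - {"x": 0, "y": 0, "z": 0, "ax": 0, "ay": 0, "az": 0, "gripper": 0.65}

```text
clock: 3.8
tool_pos: [509.5, 306.7, 62.5]
tcp_rot: [[0.625, 0.78, 0.0], [0.78, -0.625, 0.0], [0.0, -0.0, -1.0]]
force: [-1.0, -0.5, -0.6]
width: 55.2
```

Request:
drive_tool:
  series:
    - {"x": -0.001, "y": 0, "z": -0.003, "ax": 0, "ay": 0, "az": 0, "gripper": 0.3}
    - {"x": 0, "y": 0, "z": 0, "ax": 0, "ay": 0, "az": 0, "gripper": 0.1}
    - {"x": 0, "y": 0, "z": 0, "ax": 0, "ay": 0, "az": 0, "gripper": 0.0}
    - {"x": 0, "y": 0, "z": 0, "ax": 0, "ay": 0, "az": 0, "gripper": 0.0}
    - {"x": 0, "y": 0, "z": 0, "ax": 0, "ay": 0, "az": 0, "gripper": 0.0}
    - {"x": 0, "y": 0, "z": 0, "ax": 0, "ay": 0, "az": 0, "gripper": 0.0}
  force: 50

```text
clock: 4.3
tool_pos: [511.2, 308.2, 64.3]
tcp_rot: [[0.625, 0.781, 0.006], [0.781, -0.625, 0.004], [0.007, 0.003, -1.0]]
force: [-0.3, -0.2, -1.8]
width: 14.1
```

Request:
drive_tool:
  series:
    - {"x": -0.001, "y": -0.001, "z": 0.015, "ax": -0.004, "ay": 0.006, "az": 0, "gripper": 0.0}
    - {"x": 0, "y": 0, "z": 0.02, "ax": 0, "ay": 0, "az": 0, "gripper": 0.0}
    - {"x": 0, "y": 0, "z": 0.03, "ax": 0, "ay": 0, "az": 0, "gripper": 0.0}
    - {"x": 0, "y": 0, "z": 0.03, "ax": 0, "ay": 0, "az": 0, "gripper": 0.0}

```text
clock: 4.63
tool_pos: [504.3, 304.2, 152.6]
tcp_rot: [[0.625, 0.78, -0.014], [0.78, -0.625, -0.007], [-0.014, -0.006, -1.0]]
force: [0.8, 0.8, -0.3]
width: 14.2
```

Run:
```python
from h import *
s=robot.sense();print(s['tool_pos'],s['tcp_rot'].round(3),s['force'],s['width'])
i=robot.camera_info('wrist');save('wrist','w3.png')
```

```text
[504.28782793 304.16669688 152.56645361] [[ 0.625  0.78  -0.014]
 [ 0.78  -0.625 -0.007]
 [-0.014 -0.006 -1.   ]] [ 0.76143082  0.77832737 -0.32190028] 14.166670440470817
```

View pics/w3.png

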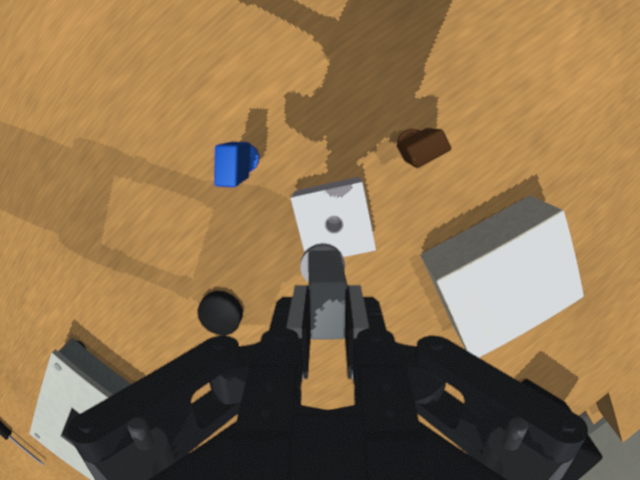

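The pin is held upright and clear of the stand, with its collar at (322,262) and the empty hole at (334,224). Next, over the window.

Request:
drive_tool:
  series:
    - {"x": 0.003, "y": -0.0385, "z": 0, "ax": 0.007, "ay": -0.014, "az": 0, "gripper": 0}
    - {"x": 0.002, "y": -0.0385, "z": 0, "ax": 0, "ay": 0, "az": 0, "gripper": 0}
    - {"x": 0.002, "y": -0.0385, "z": 0, "ax": 0, "ay": 0, "az": 0, "gripper": 0}
    - {"x": 0.002, "y": -0.0385, "z": 0, "ax": 0, "ay": 0, "az": 0, "gripper": 0}
    - {"x": 0.002, "y": -0.0385, "z": 0, "ax": 0, "ay": 0, "az": 0, "gripper": 0}
    - {"x": 0.002, "y": -0.0385, "z": 0, "ax": 0, "ay": 0, "az": 0, "gripper": 0}
    - {"x": 0.002, "y": -0.0385, "z": 0, "ax": 0, "ay": 0, "az": 0, "gripper": 0}
    - {"x": 0.002, "y": -0.0385, "z": 0, "ax": 0, "ay": 0, "az": 0, "gripper": 0}

```text
clock: 5.35
tool_pos: [528.1, -2.8, 167.9]
tcp_rot: [[0.613, 0.79, 0.027], [0.79, -0.614, 0.014], [0.028, 0.013, -1.0]]
force: [0.5, 0.3, -1.7]
width: 14.0
```

Request:
drive_tool:
  series:
    - {"x": -0.006, "y": -0.037, "z": 0, "ax": -0.014, "ay": 0.027, "az": 0, "gripper": 0}
    - {"x": -0.006, "y": -0.037, "z": 0, "ax": 0, "ay": 0, "az": 0, "gripper": 0}
    - {"x": 0, "y": 0, "z": -0.01, "ax": 0, "ay": 0, "az": 0, "gripper": 0}
    - {"x": 0, "y": 0, "z": 0, "ax": 0, "ay": 0, "az": 0, "gripper": 0}

```text
clock: 5.68
tool_pos: [515.6, -88.8, 158.6]
tcp_rot: [[0.621, 0.784, 0.003], [0.784, -0.621, -0.004], [-0.001, 0.005, -1.0]]
force: [0.1, 0.9, -1.8]
width: 14.3
```

Run:
```python
from h import *
s=robot.sense();print(s['tool_pos'],s['tcp_rot'].round(3),s['force'],s['width'])
i=robot.camera_info('wrist');save('wrist','w4.png');np.save('wi4.npy',i,allow_pickle=True)
print(proj('wrist',[522.5,-114.5,50],i))
```

```text
[515.59133505 -88.81039104 158.57721072] [[ 0.621  0.784  0.003]
 [ 0.784 -0.621 -0.004]
 [-0.001  0.005 -1.   ]] [ 0.08069067  0.93419253 -1.77400756] 14.330750756636466
[306.3102535 251.269005 ]
```

View pics/w4.png

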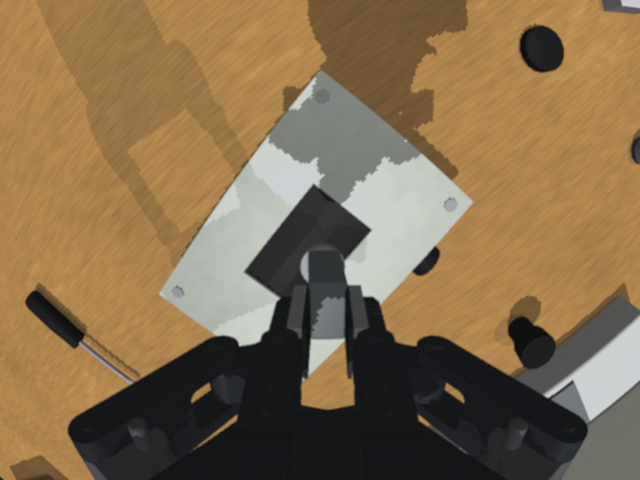

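The window's rim corners are visible at (314,185), (371,229) and (245,272), and the stage's corners at (320,70), (472,202) and (160,294). I'll unproject these at z=50, and the collar as well.

Run:
```python
from h import *
i=np.load('wi4.npy',allow_pickle=True).item()
im=cv2.imread('pics/w4.png');g=cv2.cvtColor(im,cv2.COLOR_BGR2GRAY)
def ref(p,w=4):
  q=np.array([[p]],np.float32);cv2.cornerSubPix(g,q,(w,w),(-1,-1),(3,50,.01));return q[0,0]
for n,pts in (('win',[(314,185),(371,229),(245,272)]),('stage',[(320,70),(472,202),(160,294)])):
  R=[ref(p) for p in pts];P=np.array([at('wrist',*p,50,i) for p in R])
  d1=P[1]-P[0];d2=P[2]-P[0]
  yaw=lambda d:np.degrees(np.arctan2(d[1],d[0]))
  print(n,np.round(R,1).tolist(),P[:,:2].tolist(),'centre',(P[1]+P[2])/2,'len',np.linalg.norm(d1),np.linalg.norm(d2),yaw(d1),yaw(d2))
print('collar',[at('wrist',322,263,z,i) for z in (125,130)])
c=cv2.resize(im[160:300,240:400],(800,700),interpolation=cv2.INTER_CUBIC);cv2.imwrite('pics/c4.png',c[:600])
```

```text
win [[313.1000061035156, 183.39999389648438], [371.0, 229.5], [243.6999969482422, 271.3999938964844]] [[485.1, -77.5], [539.2, -65.4], [504.9, -164.7]] centre [ 522.05 -115.05   50.  ] len 55.436630489235206 89.41968463375386 12.607279672723628 -77.20709425567338
stage [[319.20001220703125, 68.5], [473.1000061035156, 202.0], [158.3000030517578, 293.5]] [[422.9, -22.5], [571.0, 10.9], [473.4, -241.2]] centre [ 522.2  -115.15   50.  ] len 151.81953102285624 224.45476158905606 12.708918161004327 -76.99772999507711
collar [array([514.2, -91.2, 125. ]), array([512.7, -89.8, 130. ])]
```

View pics/c4.png

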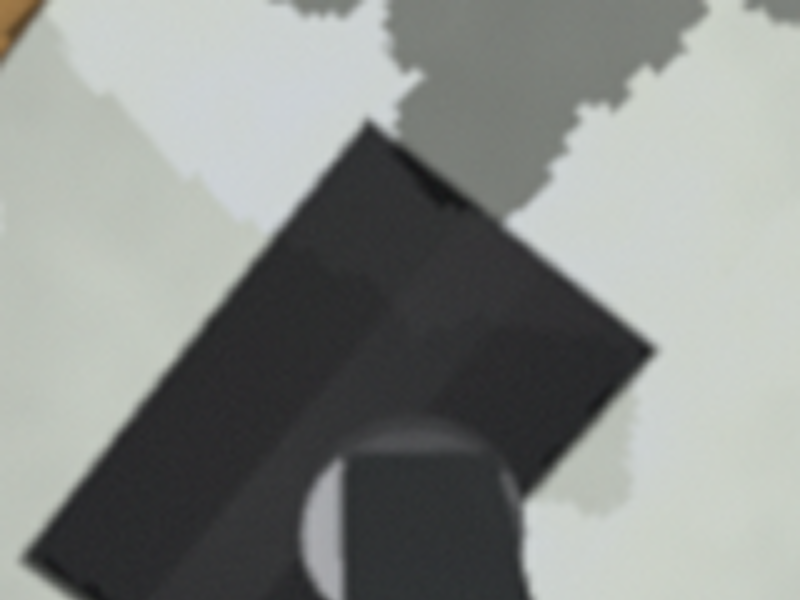

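The window centre is (522.1,-115.1) with yaw 12.7°; the rim measures 55.4 × 89.4 and the stage 152 × 224, so both agree with the given sizes. I'll start the search at window y≈+37, outside the socket range, and descend.

Request:
drive_tool:
  series:
    - {"x": -0.002, "y": 0.01, "z": 0, "ax": 0.004, "ay": 0.003, "az": 0, "gripper": 0}
    - {"x": 0, "y": 0, "z": -0.015, "ax": 0, "ay": 0, "az": 0, "gripper": 0}
    - {"x": 0, "y": 0, "z": -0.015, "ax": 0, "ay": 0, "az": 0, "gripper": 0}
    - {"x": 0, "y": 0, "z": -0.01, "ax": 0, "ay": 0, "az": 0, "gripper": 0}
    - {"x": 0, "y": 0, "z": 0, "ax": 0, "ay": 0, "az": 0, "gripper": 0}

```text
clock: 6.15
tool_pos: [516.2, -70.8, 120.9]
tcp_rot: [[0.615, 0.788, 0.006], [0.788, -0.615, 0.002], [0.005, 0.003, -1.0]]
force: [0.1, -0.5, -0.7]
width: 14.4
```

Request:
drive_tool:
  series:
    - {"x": -0.002, "y": -0.008, "z": 0, "ax": -0.002, "ay": 0.006, "az": 0, "gripper": 0}
    - {"x": 0, "y": 0, "z": -0.006, "ax": 0, "ay": 0, "az": 0, "gripper": 0}
    - {"x": 0, "y": 0, "z": 0, "ax": 0, "ay": 0, "az": 0, "gripper": 0}

```text
clock: 6.4
tool_pos: [514.5, -76.2, 115.3]
tcp_rot: [[0.611, 0.791, -0.001], [0.791, -0.611, -0.0], [-0.001, -0.001, -1.0]]
force: [0.3, 0.3, -2.4]
width: 14.1
```

Request:
drive_tool:
  series:
    - {"x": 0, "y": -0.003, "z": -0.003, "ax": 0, "ay": 0, "az": 0, "gripper": 0}
    - {"x": 0, "y": 0, "z": -0.003, "ax": 0, "ay": 0, "az": 0, "gripper": 0}
    - {"x": 0, "y": 0, "z": 0, "ax": 0, "ay": 0, "az": 0, "gripper": 0}

```text
clock: 6.65
tool_pos: [515.7, -79.6, 110.2]
tcp_rot: [[0.611, 0.791, 0.002], [0.791, -0.611, -0.001], [0.001, 0.002, -1.0]]
force: [0.4, 1.0, -0.4]
width: 13.8
```

Request:
drive_tool:
  series:
    - {"x": -0.001, "y": 0, "z": -0.002, "ax": 0, "ay": 0, "az": 0, "gripper": 0}
    - {"x": 0, "y": 0, "z": -0.002, "ax": 0, "ay": 0, "az": 0, "gripper": 0}
    - {"x": 0, "y": 0, "z": 0, "ax": 0, "ay": 0, "az": 0, "gripper": 0}

```text
clock: 6.9
tool_pos: [515.0, -80.2, 106.2]
tcp_rot: [[0.612, 0.791, 0.002], [0.791, -0.612, -0.001], [0.001, 0.002, -1.0]]
force: [0.7, -0.0, -1.9]
width: 14.3
```

Request:
drive_tool:
  series:
    - {"x": 0, "y": 0, "z": -0.0015, "ax": 0, "ay": 0, "az": 0, "gripper": 0}
    - {"x": 0, "y": 0, "z": -0.001, "ax": 0, "ay": 0, "az": 0, "gripper": 0}

```text
clock: 7.07
tool_pos: [515.2, -80.3, 103.8]
tcp_rot: [[0.612, 0.791, 0.003], [0.791, -0.612, -0.001], [0.001, 0.003, -1.0]]
force: [0.5, 0.5, -1.7]
width: 14.2
```

Request:
drive_tool:
  series:
    - {"x": 0, "y": 0, "z": -0.001, "ax": 0, "ay": 0, "az": 0, "gripper": 0}
    - {"x": 0, "y": 0, "z": -0.0005, "ax": 0, "ay": 0, "az": 0, "gripper": 0}

```text
clock: 7.23
tool_pos: [515.1, -80.3, 102.1]
tcp_rot: [[0.612, 0.791, 0.003], [0.791, -0.612, -0.001], [0.001, 0.003, -1.0]]
force: [0.6, -0.3, -1.5]
width: 14.2
```

Request:
drive_tool:
  series:
    - {"x": 0, "y": 0, "z": -0.001, "ax": 0, "ay": 0, "az": 0, "gripper": 0}
    - {"x": 0, "y": 0, "z": -0.0005, "ax": 0, "ay": 0, "az": 0, "gripper": 0}

```text
clock: 7.4
tool_pos: [515.1, -80.3, 100.4]
tcp_rot: [[0.612, 0.791, 0.003], [0.791, -0.612, -0.001], [0.001, 0.003, -1.0]]
force: [-0.2, 0.0, -1.2]
width: 14.2
```

Request:
drive_tool:
  series:
    - {"x": 0, "y": 0, "z": -0.001, "ax": 0, "ay": 0, "az": 0, "gripper": 0}
    - {"x": 0, "y": 0, "z": -0.0005, "ax": 0, "ay": 0, "az": 0, "gripper": 0}

```text
clock: 7.57
tool_pos: [515.8, -80.5, 100.0]
tcp_rot: [[0.612, 0.791, 0.004], [0.791, -0.612, -0.001], [0.002, 0.004, -1.0]]
force: [-2.1, 0.8, 3.3]
width: 14.3
```

Contact is at TCP z≈100, with about 4.5 N. I'll slide along -y of the window with light pressure.

Request:
drive_tool:
  series:
    - {"x": 0.0002, "y": -0.0015, "z": -0.0005, "ax": 0.001, "ay": 0.004, "az": 0, "gripper": 0}
    - {"x": 0.0002, "y": -0.0015, "z": -0.0005, "ax": 0, "ay": 0, "az": 0, "gripper": 0}
    - {"x": 0.0003, "y": -0.0015, "z": -0.0005, "ax": 0, "ay": 0, "az": 0, "gripper": 0}
    - {"x": 0.0003, "y": -0.0015, "z": -0.0005, "ax": 0, "ay": 0, "az": 0, "gripper": 0}

```text
clock: 7.9
tool_pos: [517.2, -83.8, 99.9]
tcp_rot: [[0.614, 0.79, -0.0], [0.79, -0.614, 0.006], [0.005, -0.004, -1.0]]
force: [-2.4, 5.3, 6.6]
width: 14.0
```

Request:
drive_tool:
  series:
    - {"x": -0.001, "y": -0.002, "z": -0.0003, "ax": -0.004, "ay": 0, "az": 0, "gripper": 0}
    - {"x": 0.0, "y": -0.002, "z": -0.0003, "ax": 0, "ay": 0, "az": 0, "gripper": 0}
    - {"x": 0.0003, "y": -0.002, "z": -0.0003, "ax": 0, "ay": 0, "az": 0, "gripper": 0}
    - {"x": 0.0003, "y": -0.002, "z": -0.0003, "ax": 0, "ay": 0, "az": 0, "gripper": 0}
    - {"x": 0.0003, "y": -0.002, "z": -0.0003, "ax": 0, "ay": 0, "az": 0, "gripper": 0}
    - {"x": 0.0003, "y": -0.002, "z": -0.0003, "ax": 0, "ay": 0, "az": 0, "gripper": 0}

```text
clock: 8.4
tool_pos: [518.7, -92.3, 99.9]
tcp_rot: [[0.616, 0.788, 0.002], [0.788, -0.616, 0.011], [0.01, -0.005, -1.0]]
force: [-1.9, 5.0, 6.7]
width: 14.1
```

Request:
drive_tool:
  series:
    - {"x": -0.0005, "y": -0.002, "z": -0.0003, "ax": -0.011, "ay": 0.002, "az": 0, "gripper": 0}
    - {"x": 0.0, "y": -0.002, "z": -0.0003, "ax": 0, "ay": 0, "az": 0, "gripper": 0}
    - {"x": 0.0003, "y": -0.002, "z": -0.0003, "ax": 0, "ay": 0, "az": 0, "gripper": 0}
    - {"x": 0.0003, "y": -0.002, "z": -0.0003, "ax": 0, "ay": 0, "az": 0, "gripper": 0}
    - {"x": 0.0003, "y": -0.002, "z": -0.0003, "ax": 0, "ay": 0, "az": 0, "gripper": 0}
    - {"x": 0.0003, "y": -0.002, "z": -0.0003, "ax": -0.004, "ay": 0, "az": 0, "gripper": 0}

```text
clock: 8.9
tool_pos: [520.5, -101.7, 99.9]
tcp_rot: [[0.618, 0.786, 0.0], [0.786, -0.618, 0.004], [0.003, -0.002, -1.0]]
force: [-1.5, 6.4, 7.7]
width: 14.4
```

Request:
drive_tool:
  series:
    - {"x": -0.0005, "y": -0.002, "z": -0.0003, "ax": -0.005, "ay": 0, "az": 0, "gripper": 0}
    - {"x": 0.0, "y": -0.002, "z": -0.0003, "ax": 0, "ay": 0, "az": 0, "gripper": 0}
    - {"x": 0.0003, "y": -0.002, "z": -0.0003, "ax": 0, "ay": 0, "az": 0, "gripper": 0}
    - {"x": 0.0003, "y": -0.002, "z": -0.0003, "ax": 0, "ay": 0, "az": 0, "gripper": 0}
    - {"x": 0.0003, "y": -0.002, "z": -0.0003, "ax": 0, "ay": 0, "az": 0, "gripper": 0}
    - {"x": 0.0003, "y": -0.002, "z": -0.0003, "ax": -0.004, "ay": 0, "az": 0, "gripper": 0}

```text
clock: 9.4
tool_pos: [522.2, -110.9, 99.9]
tcp_rot: [[0.62, 0.784, 0.001], [0.784, -0.62, 0.003], [0.003, -0.001, -1.0]]
force: [-2.1, 5.6, 6.9]
width: 14.2
```

Request:
drive_tool:
  series:
    - {"x": -0.0003, "y": -0.002, "z": -0.0003, "ax": -0.004, "ay": 0, "az": 0, "gripper": 0}
    - {"x": 0.0, "y": -0.002, "z": -0.0003, "ax": 0, "ay": 0, "az": 0, "gripper": 0}
    - {"x": 0.0003, "y": -0.002, "z": -0.0003, "ax": 0, "ay": 0, "az": 0, "gripper": 0}
    - {"x": 0.0003, "y": -0.002, "z": -0.0003, "ax": 0, "ay": 0, "az": 0, "gripper": 0}
    - {"x": 0.0003, "y": -0.002, "z": -0.0003, "ax": 0, "ay": 0, "az": 0, "gripper": 0}
    - {"x": 0.0003, "y": -0.002, "z": -0.0003, "ax": -0.004, "ay": 0, "az": 0, "gripper": 0}

```text
clock: 9.9
tool_pos: [523.8, -119.8, 99.9]
tcp_rot: [[0.623, 0.782, 0.002], [0.782, -0.623, 0.004], [0.004, -0.001, -1.0]]
force: [-1.4, 6.0, 6.1]
width: 14.2
```

Request:
drive_tool:
  series:
    - {"x": -0.0003, "y": -0.002, "z": -0.0003, "ax": -0.004, "ay": 0, "az": 0, "gripper": 0}
    - {"x": 0.0003, "y": -0.002, "z": -0.0003, "ax": 0, "ay": 0, "az": 0, "gripper": 0}
    - {"x": 0.0003, "y": -0.002, "z": -0.0003, "ax": 0, "ay": 0, "az": 0, "gripper": 0}
    - {"x": 0.0003, "y": -0.002, "z": -0.0003, "ax": 0, "ay": 0, "az": 0, "gripper": 0}
    - {"x": 0.0003, "y": -0.002, "z": -0.0003, "ax": 0, "ay": 0, "az": 0, "gripper": 0}
    - {"x": 0.0003, "y": -0.002, "z": -0.0003, "ax": -0.004, "ay": 0, "az": 0, "gripper": 0}

```text
clock: 10.4
tool_pos: [526.0, -132.0, 98.0]
tcp_rot: [[0.624, 0.781, 0.003], [0.781, -0.624, -0.001], [0.001, 0.003, -1.0]]
force: [-2.0, 7.5, 6.5]
width: 14.2
```

z dropped 2 mm at window y≈-17, so the socket is found. Now I'll press down with no lateral command and let it centre.

Request:
drive_tool:
  series:
    - {"x": 0, "y": 0.0005, "z": -0.0007, "ax": 0, "ay": 0, "az": 0, "gripper": 0}
    - {"x": 0, "y": 0, "z": -0.0007, "ax": 0, "ay": 0, "az": 0, "gripper": 0}
    - {"x": 0, "y": 0, "z": -0.0007, "ax": 0, "ay": 0, "az": 0, "gripper": 0}

```text
clock: 10.65
tool_pos: [526.5, -131.0, 97.5]
tcp_rot: [[0.625, 0.78, 0.003], [0.78, -0.625, 0.002], [0.003, 0.001, -1.0]]
force: [-1.3, 3.4, 5.1]
width: 14.6
```

Request:
drive_tool:
  series:
    - {"x": -0.0003, "y": 0.001, "z": -0.001, "ax": 0, "ay": 0, "az": 0, "gripper": 0}
    - {"x": -0.0002, "y": 0.001, "z": -0.001, "ax": 0, "ay": 0, "az": 0, "gripper": 0}
    - {"x": 0, "y": 0, "z": -0.001, "ax": 0, "ay": 0, "az": 0, "gripper": 0}

```text
clock: 10.9
tool_pos: [527.0, -130.1, 95.8]
tcp_rot: [[0.625, 0.78, 0.005], [0.78, -0.625, 0.001], [0.004, 0.003, -1.0]]
force: [0.2, 1.9, 3.3]
width: 14.5
```

Request:
drive_tool:
  series:
    - {"x": -0.0005, "y": 0.0005, "z": -0.0015, "ax": -0.001, "ay": 0.005, "az": 0, "gripper": 0}
    - {"x": 0, "y": 0, "z": -0.0015, "ax": 0, "ay": 0, "az": 0, "gripper": 0}
    - {"x": 0, "y": 0, "z": -0.0015, "ax": 0, "ay": 0, "az": 0, "gripper": 0}

```text
clock: 11.15
tool_pos: [527.2, -129.7, 91.4]
tcp_rot: [[0.626, 0.78, 0.001], [0.78, -0.626, -0.0], [0.001, 0.001, -1.0]]
force: [0.7, 2.4, 3.3]
width: 14.7
```

Request:
drive_tool:
  series:
    - {"x": 0, "y": 0.0005, "z": -0.0015, "ax": 0, "ay": 0, "az": 0, "gripper": 0}
    - {"x": 0, "y": 0, "z": -0.0015, "ax": 0, "ay": 0, "az": 0, "gripper": 0}
    - {"x": 0, "y": 0, "z": -0.0015, "ax": 0, "ay": 0, "az": 0, "gripper": 0}
    - {"x": 0, "y": 0, "z": -0.0015, "ax": 0, "ay": 0, "az": 0, "gripper": 0}

```text
clock: 11.48
tool_pos: [527.1, -129.5, 83.9]
tcp_rot: [[0.625, 0.78, 0.0], [0.78, -0.625, -0.001], [-0.0, 0.001, -1.0]]
force: [0.8, 2.3, 2.8]
width: 14.2
```

Request:
drive_tool:
  series:
    - {"x": 0, "y": 0.0003, "z": -0.001, "ax": 0, "ay": 0, "az": 0, "gripper": 0}
    - {"x": 0, "y": 0, "z": -0.001, "ax": 0, "ay": 0, "az": 0, "gripper": 0}
    - {"x": 0, "y": 0, "z": -0.0007, "ax": 0, "ay": 0, "az": 0, "gripper": 0}

```text
clock: 11.73
tool_pos: [527.0, -129.4, 80.4]
tcp_rot: [[0.625, 0.78, 0.0], [0.78, -0.625, -0.001], [-0.001, 0.001, -1.0]]
force: [-0.1, 2.1, 2.9]
width: 14.1
```

Request:
drive_tool:
  series:
    - {"x": 0, "y": 0.0003, "z": -0.0007, "ax": 0, "ay": 0, "az": 0, "gripper": 0}
    - {"x": 0, "y": 0, "z": -0.0005, "ax": 0, "ay": 0, "az": 0, "gripper": 0}

```text
clock: 11.9
tool_pos: [527.0, -129.3, 79.0]
tcp_rot: [[0.625, 0.78, 0.0], [0.78, -0.625, -0.001], [-0.001, 0.001, -1.0]]
force: [-0.3, 1.8, 5.3]
width: 14.1
```

Request:
drive_tool:
  series:
    - {"x": 0, "y": 0, "z": -0.0005, "ax": 0, "ay": 0, "az": 0, "gripper": 0}
    - {"x": 0, "y": 0, "z": -0.0004, "ax": 0, "ay": 0, "az": 0, "gripper": 0}

```text
clock: 12.07
tool_pos: [527.1, -129.4, 79.0]
tcp_rot: [[0.625, 0.781, 0.0], [0.781, -0.625, -0.002], [-0.001, 0.001, -1.0]]
force: [-0.7, 1.6, 4.6]
width: 14.4
```

It stopped at 79.0, 21 mm below first contact. I'll press slightly harder to be sure it is home.

Request:
drive_tool:
  series:
    - {"x": 0, "y": 0, "z": -0.001, "ax": 0, "ay": 0, "az": 0, "gripper": 0}
    - {"x": 0, "y": 0, "z": -0.001, "ax": 0, "ay": 0, "az": 0, "gripper": 0}

```text
clock: 12.23
tool_pos: [527.4, -129.6, 78.9]
tcp_rot: [[0.625, 0.781, 0.0], [0.781, -0.625, -0.002], [-0.001, 0.001, -1.0]]
force: [-1.8, 2.1, 9.4]
width: 14.1
```

Request:
drive_tool:
  series:
    - {"x": 0, "y": 0, "z": 0, "ax": 0, "ay": 0, "az": 0, "gripper": 0}
    - {"x": 0, "y": 0, "z": 0, "ax": 0, "ay": 0, "az": 0, "gripper": 0.25}
    - {"x": 0, "y": 0, "z": 0, "ax": 0, "ay": 0, "az": 0, "gripper": 0.5}
    - {"x": 0, "y": 0, "z": 0, "ax": 0, "ay": 0, "az": 0, "gripper": 0.6}
    - {"x": 0, "y": 0, "z": 0, "ax": 0, "ay": 0, "az": 0, "gripper": 0.6}

```text
clock: 12.65
tool_pos: [525.4, -130.3, 77.6]
tcp_rot: [[0.624, 0.781, -0.003], [0.781, -0.624, -0.003], [-0.004, -0.0, -1.0]]
force: [0.7, 0.3, 0.3]
width: 51.3
```

Request:
drive_tool:
  series:
    - {"x": 0.001, "y": 0.001, "z": 0.01, "ax": 0, "ay": 0, "az": 0, "gripper": 0.65}
    - {"x": 0, "y": 0, "z": 0.015, "ax": 0, "ay": 0, "az": 0, "gripper": 0.65}
    - {"x": 0, "y": 0, "z": 0.02, "ax": 0, "ay": 0, "az": 0, "gripper": 0.65}
    - {"x": 0, "y": 0, "z": 0.03, "ax": 0, "ay": 0, "az": 0, "gripper": 0.65}
    - {"x": 0, "y": 0, "z": 0.03, "ax": 0, "ay": 0, "az": 0, "gripper": 0.65}
    - {"x": 0, "y": 0, "z": 0, "ax": 0, "ay": 0, "az": 0, "gripper": 0.65}

```text
clock: 13.15
tool_pos: [522.4, -128.6, 185.3]
tcp_rot: [[0.624, 0.781, -0.012], [0.781, -0.624, -0.002], [-0.009, -0.008, -1.0]]
force: [1.6, -0.5, 2.0]
width: 55.7
```

Run:
```python
from h import *
s=robot.sense();print(s['tool_pos'],s['force'])
i=robot.camera_info('wrist');a=save('wrist','w5.png');b=save('scene','s5.png')
x,y=526.5,-130
print('wrist: handle top if home',proj('wrist',[x,y,101],i),'collar',proj('wrist',[x,y,51],i))
print('scene top if home / 3mm high',proj('scene',[x,y,101]),proj('scene',[x,y,104]))
u,v=proj('scene',[x,y,75]).astype(int)
A=cv2.resize(b[v-40:v+40,u-50:u+50],(400,320),interpolation=cv2.INTER_CUBIC)
u2,v2=proj('wrist',[x,y,75],i).astype(int)
B=cv2.resize(a[v2-64:v2+64,u2-80:u2+80],(400,320),interpolation=cv2.INTER_CUBIC)
print(u,v,u2,v2)
cv2.imwrite('pics/c5.png',np.hstack([A,B])[:,:,::-1])
```

```text
[ 522.42353567 -128.62828992  185.33855723] [ 1.61506516 -0.49782129  2.03875853]
wrist: handle top if home [330.14709581 241.47523816] collar [330.21510668 222.37478354]
scene top if home / 3mm high [310.81999345 187.02622027] [310.77272077 186.05965444]
311 195 330 230
```

View pics/c5.png

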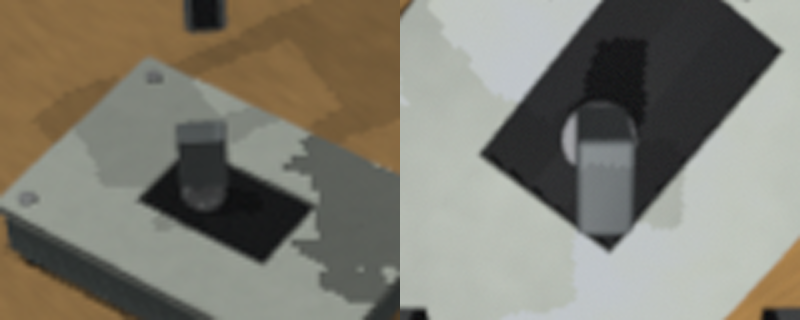

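The pin stands upright with its collar on the plate, and the gripper is clear. The handle top is at (311,187) in the scene view; fully home predicts (310.8,187.0). I'll hand it in.

```bash
python3 -c "
from workcell import robot
print(robot.close_job())"
```

```text
the job is handed in; nothing more can be done
None
```

The locking pin is home in the socket, upright with its collar on the cover plate, and released. I handed the job in at about 13 s of robot time.

- **Pin:** I took the grey pin from the aluminium stand; the blue and brown lookalikes were left alone.
- **Search:** I set the tip down at about window y = +35 mm and slid it along the centre line. The vertical force stayed around 8 N. The tip found the socket at about y = -15 mm (the drop showed at -17 before it centred).
- **Pushing home:** The pin went down to a firm stop. The highest reading was about 11 N, allowing for the pin's weight. Readings come only at the end of each move, so a brief higher peak would not show.
- **Last checks:**
  - **Position:** In the scene view the handle top is at (311, 187) px; fully home predicts (310.8, 187.0). One pixel there is about 3 mm of height.
  - **Clear of the pin:** The gripper is about 110 mm above its release height.
- **Disagreement:** By the tool position the pin travelled 21.1 mm from first contact to the stop, not the nominal 22 mm. I put that down to compression at first contact or slight slip in the grip. It is still past the required 19.5 mm.
- **Not checked:** I did not measure the other things on the bench again afterwards. The only readings beyond noise came from the pin on the plate and in the socket.

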